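# Build the nest of sieves on the shaker

### The arm

A 6-joint arm with a two-finger parallel gripper is mounted at the origin on the work surface. World frame = base frame: x ahead of the robot, y to its left, z up, the work surface at z = 0. Lengths are in m, angles in rad, forces in N, time in s.
With the tool pointing down it reaches from about 0.325 to 1 m from the base axis. Payload 5.1 kg.
Tool frame: the origin (TCP) lies at the very end of the fingers, on their centre line; the grasp point (between the pads) lies 19 mm behind it; z points along the fingers, y is the direction in which the jaws open and shut (so a half turn about z gives the same grasp; the last joint's range is limited). The gripper opens to 85 mm and grips with 20 to 120 N. Pads are 22 mm wide; open, the fingers measure 114 mm over their backs; the gripper's body (76 mm by 85 mm) begins 54 mm behind the grasp point. The pads swing forward as they close: fully open they stand 13 mm farther back than shut.
Start: joints at [-1.203, 0.124, 1.65, -0, 1.367, -0.083], TCP at [0.283, -0.585, 0.231] pointing down, gripper open.
Joint ranges: [-2.61, 2.61], [-1.02, 2.33], [0.03, 2.71], [-1.35, 4.49], [0.32, 2.68], [-2.91, 2.91]. Speed limits (rad/s): [2.57, 2.57, 3.14, 3.14, 3.14, 3.14].

### API

Orientations are given as a 3x3 rotation matrix whose columns are the frame's x, y, z axes.
In Python, from station import ctrl, cams, ticket gives the robot as it stands.
- The arm moves only by the shell command python3 -m handwheel 'ROWS' [FORCE]. ROWS is JSON, a list of rows, each a list of 3 entries, a list of its own where there are three numbers: the finger opening in mm, from 0 to 85.4, then the shift along the world's x, y, z in mm, then the turn, a rotation vector about the world's x, y, z in degrees. In form: [[fingers, [x, y, z], [wx, wy, wz]], ...]. A call has 1 to 20 rows; each row is the pose to reach, as a shift and turn from the pose measured when the call began; what a row does not reach only later rows make up. A row lasts 1/12 s, in which the tool goes at most 41.7 mm and 7.16 degrees, less where a joint would pass 70% of its speed; a pose out of reach is approached as far as the arm can. A call with a gripper value outside its range is refused whole. The fingers move at their own pace and stop on an object; FORCE is the grip in N (left out, the last holds). Time passes only in rows, so rows that repeat a pose let the fingers close. It gives the time, the measured TCP pose, the force and the opening at its end, in the units of the state.
- ctrl.observe(): the state, without advancing time (a new reading comes with each control period).
- cams.capture(name): name is "scene" or "top" or "wrist"; returns a dict with "image" (384x512x3 uint8, red, green, blue), "range_z" (384x512 float32, m along the optical axis (not along the pixel's ray), 0 where there is no reading), "vfov" (degrees; the focal length in pixels is half the picture's height over the tangent of half this angle, whatever the lens; pixels are square), "cx", "cy" (the principal point, pixels), "dist" ([k1, k2, p1, p2, k3] as OpenCV has them; the pictures are not rectified), "position" and "rotation" of the camera in the world; the wrist camera has in their place "tool_from_camera" (4x4, takes a point from camera to tool coordinates, whose origin is the TCP and whose axes are the flange's). Camera axes: x right, y down, z forward; pixel columns grow to the right and rows downward; lengths in m; the calibration is good to about 2 mm. A picture is of the moment at which its call begins: read the wrist's pose just before it.
- ticket.finish_job(): hands the job in, once; it reports no verdict.
Trained networks look in the newest picture that a camera, given by its name, has taken for a name from the list of things; names that differ only in an ending like _2 or _b are one class to them, and where a whole thing is asked for, a point or a joint stands for the part that bears it (a point fixed in the world has none). Each returns a list of dicts, best first, with "conf" (0 to 1); they miss things now and then, are a little off and sometimes report something else, mostly with a low value. They report only what shows in the picture. A call takes as long as a camera call.
- cams.recognise(camera, query): "centre" ([column, row] in pixels, amid what is visible of it).
The state is a dict: "clock": time; "q": joint angles; "dq": joint speeds; "joint_efforts": joint torques, N m; "position": TCP position; "ee_rot": TCP orientation; "contact_force": force on the tool from outside, world axes, zero at the start; "torque": the same for the moment, N m; "gripper_width": finger opening in m.
Only numpy, scipy, OpenCV 4.12 (cv2) and the standard library are available. Lean on these libraries where they do the work, as an engineer would, in place of code of your own. Each camera call takes 0.05 s, during which the arm holds its last target.

### The job

Build the nest of sieves for the next rock sample: take the two washed sieves from the sloping drying rack and nest them, mouths up, in the pan that stands on the shaker, the fine one (yellow band) in the pan and the coarse one (blue band) in the fine one. Lower each one gently until it is fully home, level and shoulder on rim, with the pan still standing in its seat; leave the medium sieve (green band) and everything else where it is.

Things in the scene. Friction and masses are not known exactly. Their poses are not given: they have to be found in the camera images.
- fine_sieve: Fine test sieve: yellow band, copper-coloured mesh, steel drum 42 mm high, 0.12 kg. Lowest 10 mm: skirt 56 mm across, foot chamfered to 52. Above it a straight wall, 64 mm outside, 59 inside, up to the open mouth; mesh 12 mm above the foot. Starts on either place of the rack, its axis leaning 35 degrees. Origin: centre of foot; +z: axis, foot to mouth. Nested in the pan, origin 20 mm above the pan's.
- coarse_sieve: Coarse test sieve: blue band, open steel wire mesh; otherwise the same in size, mass, origin and axes as the fine sieve. Starts on the other place of the rack, leaning in the same way. Nested in the fine sieve: its 10 mm skirt is inside the fine sieve's mouth (1.5 mm of play all round), shoulder on rim, its origin 32 mm above the fine sieve's origin.
- pan: Steel catch pan, a straight-sided round cup 64 mm across outside, 59 mm inside, 30 mm high, floor 3 mm thick, 0.12 kg, loose. Stands upright in the shaker's seat with about 2 mm of play. Origin: centre of its underside, z up. A sieve's skirt drops 10 mm into its mouth (1.5 mm of play all round) until the sieve's shoulder rests on the rim.
- shaker: Sieve shaker, fixed: white box 200 mm (x) by 245 mm (y), 78 mm high, with a sprung aluminium plate on it, top at 100 mm. Origin: centre of its underside, z up, controls on the -x face. Two upright steel clamp rods 10 mm thick stand on the plate at y = +110 mm and y = -110 mm, x = 0, up to 232 mm above the origin. The clamp bar is off.
- shaker_seat (a point): Centre of the seat on the shaker's plate, on the surface on which the pan stands, 100 mm above the table, midway between the two rods; axes as the shaker's. Round it runs a black locating ring, 75 mm outside, 69 mm inside, 6 mm high.
- rack: Drying rack, fixed: wire stand 250 mm wide (y), 95 deep (x), over a white drip tray. Origin: centre of underside, z up. Its bed slopes 35 degrees, rising to its own +x, so sieves on it lean to its -x. Two places, at x = 0, y = +64 and -64 mm; bed there 68 mm up. Each has two stop pins, 6 mm thick, 22 mm high, square to the bed, 29 mm down-slope of the sieve's axis and 20 mm to either side of it; free room along y.
- medium_sieve: Bystander: a third sieve of the same size with a green band and a brass-coloured mesh, standing on the table. Origin: centre of its foot. Not wanted today.
- sieve_lid: Bystander: flat steel sieve lid 67 mm across, 10 mm high, on the table. Origin: centre of its underside.
- clamp_bar: Bystander: aluminium clamp bar of the shaker, 246 mm (y) by 34 mm by 16 mm, lying on the table. Origin: centre of its underside.
- brush: Bystander: paint brush with a dark red handle, 190 mm long (x), 20 mm high, lying on the table. Origin: under its middle.
- jar: Bystander: closed glass jar with a lime cap, 72 mm across, 120 mm high. Origin: centre of its underside.
- rock: Bystander: brown rock specimen, about 60 x 48 x 36 mm, on the table. Origin: under its middle.

How it is judged:
At the end, for the whole second after the job is handed in: The pan stands level in its seat on the shaker (within 6 mm sideways); the fine sieve is fully home in the pan and the coarse sieve fully home in the fine one, mouths up (heights within 2 mm, centred within 4 mm, level with the one below within 0.05 rad), released and at rest (z of fine_sieve in the frame of pan between 0.018 and 0.022 m and horizontal distance between fine_sieve and pan below 0.004 m and angle between the z axis of fine_sieve and the z axis of pan, either way round below 0.05 rad and z of coarse_sieve in the frame of fine_sieve between 0.03 and 0.034 m and horizontal distance between coarse_sieve and fine_sieve below 0.004 m and angle between the z axis of coarse_sieve and the z axis of fine_sieve, either way round below 0.05 rad and horizontal distance between pan and shaker_seat below 0.006 m and z of pan in the frame of shaker_seat below 0.003 m and angle between coarse_sieve's own z axis and vertical below 0.06 rad and linear speed of each of fine_sieve, coarse_sieve below 0.02 m/s); the robot touches nothing.
It fails at once if the fine sieve is pressed on the one below it with more than 35 N (contact force between fine_sieve and pan above 35 N).
It fails at once if the coarse sieve is pressed on the one below it with more than 35 N (contact force between coarse_sieve and fine_sieve above 35 N).
It fails at once if the fine sieve is dropped in: it comes down over its place faster than 0.3 m/s within 15 mm of home (horizontal distance between fine_sieve and pan below 0.02 m and z of fine_sieve in the frame of pan below 0.035 m and linear speed of fine_sieve above 0.3 m/s).
It fails at once if the coarse sieve is dropped in: it comes down over its place faster than 0.3 m/s within 15 mm of home (horizontal distance between coarse_sieve and fine_sieve below 0.02 m and z of coarse_sieve in the frame of fine_sieve below 0.047 m and linear speed of coarse_sieve above 0.3 m/s).
It fails at once if a bystander (medium sieve, lid, clamp bar, brush, jar, rock) is moved by more than 20 mm (distance of any of medium_sieve, sieve_lid, clamp_bar, brush, jar, rock from where it was at the start of the episode above 0.02 m).
It also fails if it takes over 67 s, if anything falls off the work surface, if the arm or the gripper's body presses on something with over 40 N, if the wrist force passes 120 N, or if a joint passes its speed limit or range.

## Working session

There is one attempt and no reset: what is moved stays moved. The work goes in short steps, Python scripts to look and compute and a shell command to move; the robot and the scene stay as the last step left them, time stands still between calls to the robot, and variables do not carry over. Pictures are saved under pics/ and viewed, and the job is handed in when it is done.

```bash
ls; mkdir -p pics; cat > h.py <<'E'
import numpy as np, cv2
from station import ctrl, cams, ticket
def snap(name,fn):
    s=ctrl.observe(); c=cams.capture(name)
    cv2.imwrite('pics/'+fn,cv2.cvtColor(c['image'],cv2.COLOR_RGB2BGR))
    if 'position' not in c:
        T=np.eye(4);T[:3,:3]=np.array(s['ee_rot']);T[:3,3]=s['position']
        W=T@np.array(c['tool_from_camera'])
    else:
        W=np.eye(4);W[:3,:3]=np.array(c['rotation']);W[:3,3]=c['position']
    c['W']=W
    h=c['image'].shape[0]; f=h/2/np.tan(np.radians(c['vfov'])/2)
    c['K']=np.array([[f,0,c['cx']],[0,f,c['cy']],[0,0,1]])
    return c
def cloud(c):
    h,w=c['range_z'].shape
    u,v=np.meshgrid(np.arange(w),np.arange(h))
    p=np.stack([u,v],-1).reshape(-1,1,2).astype(np.float64)
    n=cv2.undistortPoints(p,c['K'],np.array(c['dist'],float)).reshape(h,w,2)
    z=c['range_z'][...,None]
    P=np.concatenate([n*z,z],-1)
    P=P@c['W'][:3,:3].T+c['W'][:3,3]
    P[c['range_z']==0]=np.nan
    return P
E
python3 - <<'E'
from h import *
for n in ['scene','top','wrist']:
    c=snap(n,n+'0.png'); P=cloud(c); np.savez(n+'0.npz',P=P,im=c['image'],W=c['W'],K=c['K'],d=c['dist'])
    print(n,c['vfov'],c['W'].round(3).tolist())
    for q in ['fine_sieve','coarse_sieve','pan','shaker','rack','medium_sieve','sieve_lid','clamp_bar','brush','jar','rock']:
        for r in cams.recognise(n,q)[:2]:
            u,v=[int(round(x)) for x in r['centre']]
            print(q,round(r['conf'],2),u,v,P[v,u].round(3))
print(ctrl.observe())
E
```

```text
pics
scene 42.63817057147238 [[-0.108, 0.673, -0.732, 1.649], [0.994, 0.083, -0.07, 0.098], [0.014, -0.735, -0.677, 1.105], [0.0, 0.0, 0.0, 1.0]]
fine_sieve 0.77 299 228 [0.693 0.121 0.109]
fine_sieve 0.38 194 164 [ 0.351 -0.255  0.026]
coarse_sieve 0.8 312 200 [0.571 0.154 0.106]
pan 0.76 188 196 [ 0.594 -0.217  0.102]
shaker 0.87 194 216 [ 0.671 -0.183  0.097]
rack 0.86 313 241 [0.719 0.163 0.089]
medium_sieve 0.97 394 203 [0.482 0.42  0.041]
sieve_lid 0.63 305 182 [0.379 0.133 0.009]
sieve_lid 0.57 273 177 [0.381 0.024 0.021]
clamp_bar 0.59 138 170 [ 0.398 -0.444  0.019]
brush 0.76 271 177 [0.378 0.017 0.018]
jar 0.88 246 255 [ 0.808 -0.014  0.108]
jar 0.28 270 177 [0.379 0.014 0.018]
rock 0.7 194 162 [ 0.348 -0.255  0.032]
top 42.02805625386706 [[0.009, -0.998, 0.059, 0.464], [-1.0, -0.008, 0.015, -0.015], [-0.015, -0.059, -0.998, 1.527], [0.0, 0.0, 0.0, 1.0]]
fine_sieve 0.9 210 156 [0.664 0.123 0.066]
coarse_sieve 0.87 196 200 [0.534 0.161 0.077]
pan 0.79 322 176 [ 0.604 -0.201  0.106]
pan 0.21 400 250 [ 0.392 -0.445  0.015]
shaker 0.55 319 186 [ 0.576 -0.193  0.098]
rack 0.58 1
[... 644 characters left out ...]
2199e-05,
        1.36749477e+00, -8.26033103e-02]), 'dq': array([ 0.00033145, -0.00055701,  0.00082157,  0.00044677, -0.00018837,
       -0.00066287]), 'joint_efforts': array([ 1.56333244e-04, -4.23574948e+01, -3.65746272e+01, -1.46460279e-04,
        6.27644276e-04, -7.95156410e-06]), 'position': array([ 0.28316271, -0.58507413,  0.23132347]), 'ee_rot': array([[ 9.00106962e-01,  4.35668975e-01,  2.03455473e-05],
       [ 4.35668975e-01, -9.00106963e-01,  7.14041007e-06],
       [ 2.14240240e-05,  2.43679094e-06, -1.00000000e+00]]), 'contact_force': array([-0.15865867,  0.65397153, -0.99197588]), 'torque': array([ 0.02577056,  0.01443093, -0.0290558 ]), 'gripper_width': 0.08555304281037167}
```

View images.

View pics/scene0.png

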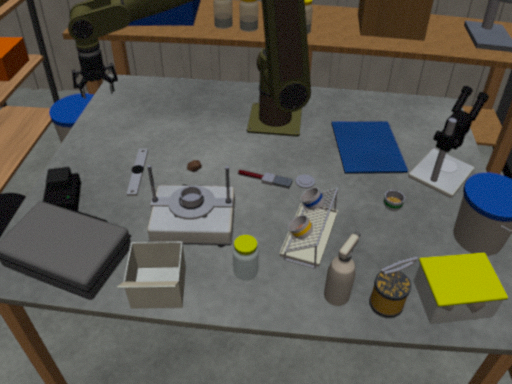

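View pics/top0.png

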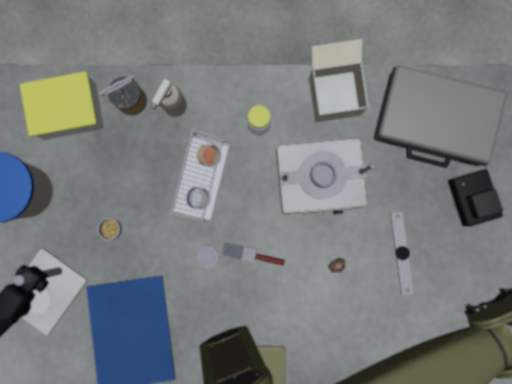

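```bash
python3 - <<'E'
import numpy as np,cv2
a=np.load('top0.npz');im=a['im'][...,::-1]
cv2.imwrite('pics/topc.png',np.hstack([cv2.resize(im[120:230,160:240],None,fx=5,fy=5,interpolation=3),cv2.resize(im[120:230,270:350],None,fx=5,fy=5,interpolation=3)])[:, :800])
b=np.load('scene0.npz');im=b['im'][...,::-1]
cv2.imwrite('pics/scc.png',np.hstack([cv2.resize(im[170:270,270:350],None,fx=5,fy=5,interpolation=3),cv2.resize(im[170:270,160:240],None,fx=5,fy=5,interpolation=3)]))
for nm,x in (('top',a),('scene',b)):
    P=x['P'].reshape(-1,3)
    m=(P[:,0]>.48)&(P[:,0]<.75)&(P[:,1]>.04)&(P[:,1]<.25)&(P[:,2]>.02)
    Q=P[m]; print(nm,len(Q),Q.min(0),Q.max(0))
    # height map 1cm
    for xx in np.arange(.74,.46,-.0125):
        r=[]
        for yy in np.arange(.26,.03,-.0125):
            k=(abs(P[:,0]-xx)<.0063)&(abs(P[:,1]-yy)<.0063)
            r.append('%4d'%(1000*np.nanmax(P[k,2])) if k.any() else '  . ')
        print('%.3f'%xx,' '.join(r))
E
```

```text
top 1622 [0.48112582 0.08728317 0.02010805] [0.73898204 0.23270164 0.12447766]
0.740    6    5    3    6    3    4    4  101   93    7    0    4    6    4    4    7    5    5    4
0.728    2    4    3    8    7    5   12  104  101   86   79   71   61    4    3    3    5    3    3
0.715    6    9    4    3    5    7  103  101   94   81   78   67   58   50   45    7    0    6    3
0.703    6    5    6    9    4    2  105  106   85   85   76   60   56   49   37   13    4    3    4
0.690   10    4    4    8    5   15  103  100   86   97  116  114  102   97   16   15    4    5    4
0.678    2   10    5    5    2   14  104   94  103  115  120   77   83   95   17    4    6    4    7
0.665    3    5    5    7    3  101  104   97  102  119  119   75   76   89   18    5    4    5    4
0.653    8    7    7    6   10  102  105   88   98  118  118   76   73   87   14    4    3    3    7
0.640    3    5    5    6    7  105   92   89   92  114  119   79   95   91   13    7    7    5    6
0.628    5    5    5    5    9  105   94   88   79   74   99  104  101   16   15   10    6    4    3
0.615    8 
[... 3005 characters left out ...]
   0    2   13  100   94   89  104  121    6    4   76   83   15    1    3    3    5    1    2
0.528    3    0   15  101   98   82   86  112    6    5   75   89   17    3    2    5    1    4    3
0.515    3    2   15  101   91   81   76  103  109  100   91   84    0    1    0    2    0    3    1
0.503    3    1  101  101   91   84   11    7   95   96   90   16    2    2    2    2    4    0    0
0.490    0    3   42   90   87   80   73   .    .    .    .    16    0    2    3    0    0    3    0
0.478    2    4    0    1    3    1   -1   .    .    .    .     1    3    1    1    3    1    0    2
0.465    1    0    2    1    1   -3   .    .    .    .    .     0    1    1    0    0    1    3    0
```

View pics/topc.png

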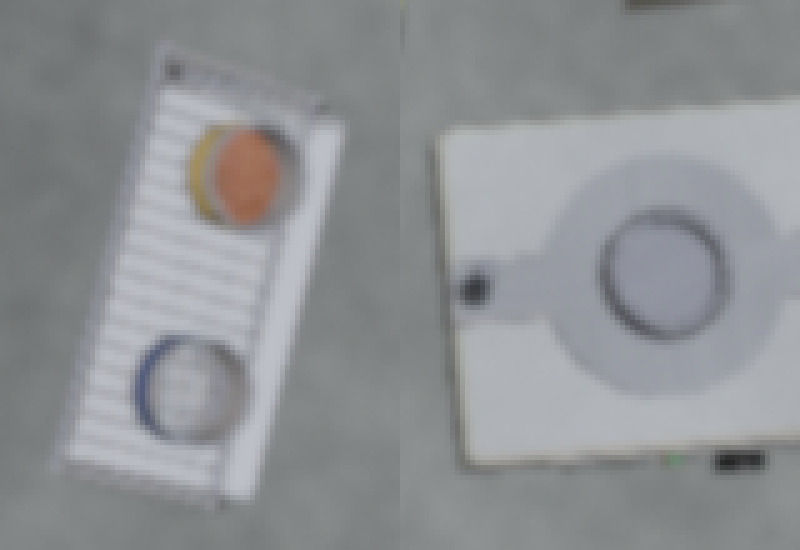

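View pics/scc.png

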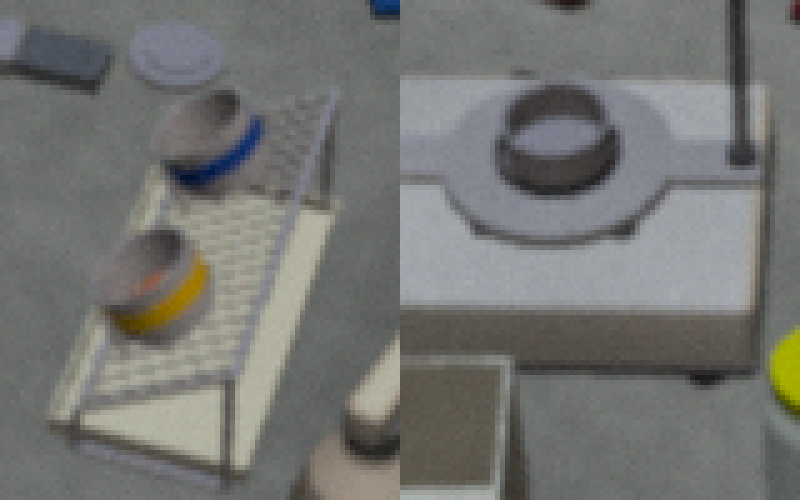

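```bash
cat >> h.py <<'E'
from scipy.spatial.transform import Rotation as Ro
from scipy.optimize import least_squares
def axes(yaw):
    rx=np.array([np.cos(yaw),np.sin(yaw),0]); ry=np.array([-rx[1],rx[0],0])
    a=np.cos(np.radians(35))*np.array([0,0,1])-np.sin(np.radians(35))*rx
    up=np.cos(np.radians(35))*rx+np.sin(np.radians(35))*np.array([0,0,1])  # upslope
    return rx,ry,a,up
def rot_target(yaw):
    rx,ry,a,up=axes(yaw)
    y=-ry; z=-a; x=np.cross(y,z)
    return np.stack([x,y,z],1)
E
python3 - <<'E'
from h import *
for nm in ('top','scene'):
    d=np.load(nm+'0.npz');P=d['P'].reshape(-1,3)
    m=(P[:,0]>.5)&(P[:,0]<.72)&(P[:,1]>.04)&(P[:,1]<.25)&(P[:,2]>.04)&(P[:,2]<.13)
    Q=P[m]
    # RANSAC plane w. slope 35
    rng=np.random.default_rng(0);best=0
    for i in range(3000):
        p=Q[rng.choice(len(Q),3,False)];n=np.cross(p[1]-p[0],p[2]-p[0]);L=np.linalg.norm(n)
        if L<1e-6: continue
        n/=L; n*=np.sign(n[2])
        if abs(np.degrees(np.arccos(n[2]))-35)>5: continue
        k=abs((Q-p[0])@n)<.004
        if k.sum()>best: best=k.sum();bk=k
    c=Q[bk].mean(0);n=np.linalg.svd(Q[bk]-c)[2][2];n*=np.sign(n[2])
    print(nm,best,c,n,'tilt',np.degrees(np.arccos(n[2])),'yaw rx',np.degrees(np.arctan2(-n[1],-n[0])))
    # point above plane => sieve points
    S=Q[(Q-c)@n>.012]
    print(len(S))
    yaw=np.arctan2(-n[1],-n[0]);rx,ry,a,up=axes(yaw)
    z0=(c)@n
    v=S@ry; 
    for lo,hi,name in ((S[:,0]>.60,0,'fine'),(S[:,0]<=.60,0,'coarse')):
        T=S[lo]; 
        # rim points: height 42 above plane
        hh=T@n-z0
        r=T[(hh>.034)]
        def res(p): return np.hypot(r@ry-p[0],r@up-p[1])-.0308
        f=least_squares(res,[(r@ry).mean(),(r@up).mean()],loss='soft_l1',f_scale=.002)
        base=f.x[0]*ry+f.x[1]*up+z0*n
        print(name,len(r),np.percentile(hh,[50,90,98]),'foot',base.round(4),'mouth',(base+.042*n).round(4),np.median(abs(res(f.x))))
E
```

```text
top 421 [0.61120526 0.17296839 0.07979873] [-0.1325266  -0.54386159  0.82864423] tilt 34.04028100376246 yaw rx 76.30522679528174
685
fine 115 [0.02580317 0.04244538 0.04462445] foot [0.6658 0.1367 0.0704] mouth [0.6603 0.1139 0.1052] 0.0011135159798016797
coarse 116 [0.02758476 0.04239117 0.04597452] foot [0.5413 0.1664 0.07  ] mouth [0.5358 0.1436 0.1048] 0.0010039654732773799
scene 406 [0.62254595 0.17278609 0.08123938] [-0.12817391 -0.54571842  0.828108  ] tilt 34.09512840784699 yaw rx 76.78240562613286
773
fine 142 [0.02886785 0.04094867 0.04307941] foot [0.6696 0.1346 0.0686] mouth [0.6642 0.1117 0.1033] 0.0012890806551726138
coarse 125 [0.0293421  0.04097573 0.04368766] foot [0.5453 0.164  0.0687] mouth [0.54   0.1411 0.1035] 0.0015021123066020145
```

```bash
python3 - <<'E'
from h import *
s=ctrl.observe();p=np.array(s['position']);R=np.array(s['ee_rot'])
yaw=np.radians(76.6);Rt=rot_target(yaw);a=axes(yaw)[2]
w=Ro.from_matrix(Rt@R.T).as_rotvec(degrees=True)
t=np.array([.667,.1355,.069])+.14*a
print(w,np.linalg.norm(w),t,(t-p)*1000,Rt)
for n in ('top','scene'):
    P=np.load(n+'0.npz')['P'].reshape(-1,3)
    m=(P[:,2]>.11)&(P[:,0]>.4)&(P[:,0]<.9)&(P[:,1]>-.4)&(P[:,1]<0.05);Q=P[m]
    for i in np.unique((Q[:,:2]/.04).round(),axis=0):
        k=((Q[:,:2]/.04).round()==i).all(1); print(n,i*.04,k.sum(),Q[k].mean(0).round(3),Q[k,2].max().round(3))
E
```

```text
[ 28.17086687 -22.63850113  49.14185046] 61.000171639903535 [0.64839048 0.05738541 0.18368129] [365.22777129 642.45954072 -47.64218373] [[ 0.18983677  0.97277588  0.13292514]
 [ 0.79685135 -0.2317479   0.55796132]
 [ 0.57357644 -0.         -0.81915204]]
top [ 0.56 -0.2 ] 17 [ 0.577 -0.199  0.128] 0.136
top [ 0.6  -0.32] 46 [ 0.616 -0.311  0.183] 0.234
top [ 0.6  -0.24] 31 [ 0.601 -0.231  0.126] 0.135
top [ 0.6 -0.2] 10 [ 0.59  -0.194  0.123] 0.134
top [ 0.6  -0.16] 22 [ 0.6   -0.173  0.128] 0.135
top [ 0.6  -0.08] 32 [ 0.595 -0.091  0.199] 0.236
top [ 0.64 -0.32] 10 [ 0.621 -0.311  0.196] 0.233
top [ 0.64 -0.24] 16 [ 0.627 -0.226  0.125] 0.137
top [ 0.64 -0.2 ] 32 [ 0.635 -0.201  0.126] 0.136
top [ 0.64 -0.16] 7 [ 0.625 -0.175  0.125] 0.132
top [ 0.72 -0.04] 1 [ 0.74  -0.02   0.125] 0.125
top [ 0.76 -0.04] 127 [ 0.762 -0.033  0.119] 0.126
top [0.76 0.  ] 130 [ 0.762 -0.005  0.119] 0.125
top [ 0.8  -0.32] 6 [ 0.806 -0.323  0.112] 0.113
top [ 0.8  -0.28] 9 [ 0.796 -0.283  0.112] 0.114
top [ 0.8  -0.24] 11 [ 0.79  -0.242  0.112] 0.115
top [ 0.8 -0.2] 21 [ 0.792 -0.2    0.113] 0.118
top 
[... 873 characters left out ...]
.16] 15 [ 0.626 -0.177  0.122] 0.129
scene [ 0.76 -0.04] 97 [ 0.765 -0.034  0.119] 0.123
scene [ 0.76 -0.  ] 87 [ 0.765 -0.007  0.119] 0.124
scene [ 0.8  -0.32] 5 [ 0.808 -0.317  0.112] 0.115
scene [ 0.8  -0.28] 8 [ 0.798 -0.28   0.112] 0.113
scene [ 0.8  -0.24] 7 [ 0.792 -0.24   0.111] 0.113
scene [ 0.8 -0.2] 6 [ 0.803 -0.198  0.111] 0.112
scene [ 0.8  -0.04] 89 [ 0.794 -0.034  0.117] 0.124
scene [ 0.8 -0. ] 92 [ 0.793 -0.007  0.118] 0.123
scene [ 0.84 -0.32] 8 [ 0.839 -0.323  0.111] 0.116
scene [ 0.84 -0.2 ] 5 [ 0.846 -0.184  0.111] 0.112
scene [ 0.88 -0.32] 5 [ 0.885 -0.316  0.112] 0.114
scene [ 0.88 -0.2 ] 4 [ 0.87  -0.181  0.111] 0.112
scene [ 0.88 -0.16] 10 [ 0.886 -0.178  0.112] 0.113
```

```bash
python3 -m handwheel '[[85,[20,40,40],[0,0,0]],[85,[40,80,80],[0,0,0]],[85,[60,120,110],[3,-2,5]],[85,[80,160,135],[6,-5,11]],[85,[100,195,145],[9,-7,16]],[85,[118,230,150],[12,-10,22]],[85,[136,265,150],[15,-12,27]],[85,[154,300,150],[18,-15,33]],[85,[172,335,145],[21,-17,38]],[85,[190,370,140],[25,-20,43]],[85,[208,405,133],[28,-22,49]],[85,[226,440,126],[28.2,-22.6,49.1]],[85,[244,475,119],[28.2,-22.6,49.1]],[85,[262,510,112],[28.2,-22.6,49.1]],[85,[280,545,104],[28.2,-22.6,49.1]],[85,[300,580,95],[28.2,-22.6,49.1]],[85,[325,605,75],[28.2,-22.6,49.1]],[85,[345,625,45],[28.2,-22.6,49.1]],[85,[360,640,10],[28.2,-22.6,49.1]],[85,[360,640,10],[28.2,-22.6,49.1]]]' 40
cat > fit.py <<'E'
from h import *
import sys
# fit tilted sieves in wrist view
tag=sys.argv[1]
c=snap('wrist',tag+'.png');P=cloud(c);np.savez(tag+'.npz',P=P,im=c['image'],W=c['W'],K=c['K'],d=c['dist'])
s=ctrl.observe();print(s['clock'],s['position'],s['q'],s['contact_force'])
R=np.array(s['ee_rot']);print(R.round(3).tolist())
E
python3 fit.py w1
```

```text
clock: 3.47
position: [0.6433, 0.0575, 0.2386]
ee_rot: [[0.19, 0.973, 0.13], [0.797, -0.23, 0.558], [0.573, -0.003, -0.819]]
contact_force: [-0.8, -0.1, -0.5]
gripper_width: 0.0846
3.5167 [0.64214181 0.05893961 0.23375815] [-0.24271934  0.0826424   1.77582513  0.62793211  1.35075726 -0.17138447] [-2.64831745  0.59789275 -3.34440854]
[[0.193, 0.973, 0.123], [0.796, -0.229, 0.56], [0.573, -0.01, -0.819]]
```

View pics/w1.png

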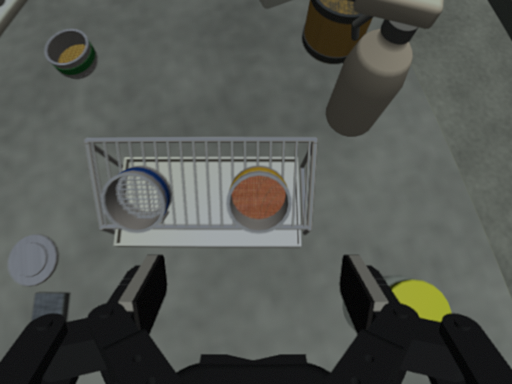

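```bash
cat > fit2.py <<'E'
from h import *
import sys
def run(tag,yaw0=None):
    d=np.load(tag+'.npz');P=d['P'].reshape(-1,3)
    m=(P[:,0]>.47)&(P[:,0]<.75)&(P[:,1]>.06)&(P[:,1]<.26)&(P[:,2]>.03)&(P[:,2]<.15)
    Q=P[m]
    rng=np.random.default_rng(0);best=0
    for i in range(2000):
        p=Q[rng.choice(len(Q),3,False)];n=np.cross(p[1]-p[0],p[2]-p[0]);L=np.linalg.norm(n)
        if L<1e-6: continue
        n/=L; n*=np.sign(n[2])
        if abs(np.degrees(np.arccos(n[2]))-35)>4: continue
        k=abs((Q-p[0])@n)<.003
        if k.sum()>best: best=k.sum();bk=k
    c=Q[bk].mean(0);n=np.linalg.svd(Q[bk]-c,full_matrices=False)[2][2];n*=np.sign(n[2])
    print(best,c,n,'tilt',np.degrees(np.arccos(n[2])),'yaw',np.degrees(np.arctan2(-n[1],-n[0])))
    ry=np.array([n[1],-n[0],0]);ry/=np.linalg.norm(ry);up=np.cross(ry,n);up*=np.sign(up[2])
    z0=c@n;S=Q[(Q-c)@n>.012]
    for lo,name in ((S[:,0]>.60,'fine'),(S[:,0]<=.60,'coarse')):
        T=S[lo]
        hh=T@n-z0;r=T[(hh>.036)&(hh<.05)]
        if len(r)<20: continue
        def res(p): return np.hypot(r@ry-p[0],r@up-p[1])-.0308
        f=least_squares(res,[(r@ry).mean(),(r@up).mean()],loss='soft_l1',f_scale=.002)
        base=f.x[0]*ry+f.x[1]*up+z0*n
        print(name,len(r),np.percentile(hh,[50,90,98]).round(4),'foot',base.round(4),'mouth',(base+.042*n).round(4),'res',np.median(abs(res(f.x))))
run(sys.argv[1])
E
python3 fit2.py w1
```

```text
5454 [0.60908324 0.16977604 0.07544079] [-0.1335371  -0.55752783  0.81934765] tilt 34.98045616537305 yaw 76.53046429727242
fine 844 [0.0145 0.0425 0.0434] foot [0.6664 0.1416 0.0656] mouth [0.6608 0.1182 0.1   ] res 0.0009542381710020975
coarse 917 [0.0273 0.0426 0.0435] foot [0.543  0.1714 0.0658] mouth [0.5374 0.148  0.1002] res 0.0008983072638192938
```

```bash
python3 fit.py w2;python3 fit2.py w2
```

```text
3.5667 [0.64139412 0.05748114 0.23568765] [-0.2451792   0.08012435  1.77505101  0.62679746  1.35500556 -0.17139929] [-0.51894645  0.35694419 -0.72938487]
[[0.193, 0.973, 0.123], [0.796, -0.229, 0.56], [0.573, -0.01, -0.819]]
5536 [0.61076181 0.16931195 0.07550714] [-0.13322952 -0.55737482  0.8195018 ] tilt 34.965046466549055 yaw 76.55680678849511
fine 875 [0.0145 0.0424 0.0433] foot [0.6664 0.1416 0.0657] mouth [0.6608 0.1182 0.1001] res 0.0009703257645569188
coarse 936 [0.0274 0.0425 0.0433] foot [0.543  0.1714 0.0659] mouth [0.5374 0.148  0.1003] res 0.00090440793669265
```

```bash
cat > go.py <<'E'
from h import *
import sys
# go.py fx fy fz h yaw: print shift & rotvec
f=np.array([float(x) for x in sys.argv[1:4]]);h=float(sys.argv[4]);yaw=np.radians(76.55)
Rt=rot_target(yaw);a=axes(yaw)[2]
s=ctrl.observe();p=np.array(s['position']);R=np.array(s['ee_rot'])
t=f+h*a
print(s['clock'],'target',t.round(4),'shift mm',((t-p)*1000).round(1),'rot',Ro.from_matrix(Rt@R.T).as_rotvec(degrees=True).round(2),'in tool',(R.T@(t-p)*1000).round(1))
E
python3 go.py .6664 .1416 .0657 .06; python3 - <<'E'
import numpy as np
P=np.load('w2.npz')['P'].reshape(-1,3)
for x,y in ((.66,.26),(.5,.08),(.68,.04),(.45,.2),(.6,.28),(.85,.2)):
    k=(abs(P[:,0]-x)<.02)&(abs(P[:,1]-y)<.02); print(x,y,k.sum(),np.nanmedian(P[k,2]))
E
```

```text
3.5667 target [0.6584 0.1081 0.1148] shift mm [  17.    50.6 -120.8] rot [-0.1  -0.56 -0.23] in tool [-25.6   6.2 129.5]
0.66 0.26 593 -0.0014008777188193045
0.5 0.08 24 -0.0014431577008654217
0.68 0.04 6408 0.27344982232210013
0.45 0.2 430 -0.0012708708219197895
0.6 0.28 660 -0.0012022157968618885
0.85 0.2 1285 0.02126366270817409
```

```bash
python3 -m handwheel '[[85,[-2,8,-26],[0,-0.3,-0.1]],[85,[3,20,-55],[0,-0.5,-0.2]],[85,[9,34,-85],[0,-0.5,-0.2]],[85,[17,50,-116],[0,-0.5,-0.2]],[85,[17,50,-120],[0,-0.5,-0.2]],[85,[17,50,-120],[0,-0.5,-0.2]]]'
python3 fit.py w3;python3 fit2.py w3; python3 go.py .6664 .1414 .0667 .01
```

```text
clock: 4.07
position: [0.6572, 0.1074, 0.1143]
ee_rot: [[0.192, 0.973, 0.129], [0.796, -0.231, 0.56], [0.575, -0.005, -0.818]]
contact_force: [-0.2, -0.8, 0.4]
gripper_width: 0.085
4.1167 [0.65861578 0.10678971 0.11672107] [-0.16199279  0.2194485   1.83498369  0.68269322  1.14121547 -0.23798699] [0.40928933 0.04239663 0.278599  ]
[[0.191, 0.973, 0.133], [0.796, -0.232, 0.559], [0.575, -0.001, -0.818]]
11537 [0.63126612 0.16982645 0.07913686] [-0.13186816 -0.55813938  0.81920158] tilt 34.99505194179876 yaw 76.70684423064591
fine 2666 [0.0317 0.0914 0.0998] foot [0.6668 0.1419 0.0658] mouth [0.6612 0.1185 0.1002] res 0.0009459753143188521
coarse 2536 [0.0282 0.0422 0.0432] foot [0.5433 0.1711 0.0658] mouth [0.5378 0.1476 0.1002] res 0.0007807384901970076
4.1167 target [0.6651 0.1358 0.0749] shift mm [  6.5  29.  -41.8] rot [-0.11 -0.04 -0.01] in tool [ 0.3 -0.4 51.3]
```

View pics/w3.png

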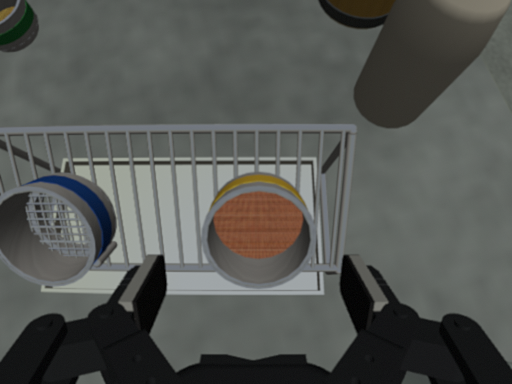

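```bash
python3 -m handwheel '[[85,[2,10,-14],[0,0,0]],[85,[4,20,-28],[0,0,0]],[85,[6.5,29,-42],[0,0,0]],[85,[6.5,29,-42],[0,0,0]],[85,[6.5,29,-42],[0,0,0]],[50,[6.5,29,-42],[0,0,0]],[50,[6.5,29,-42],[0,0,0]],[50,[6.5,29,-42],[0,0,0]],[50,[6.5,29,-42],[0,0,0]],[50,[6.5,29,-42],[0,0,0]],[50,[6.5,29,-42],[0,0,0]]]' 40; python3 fit.py w4
```

```text
clock: 5.03
position: [0.6667, 0.1345, 0.0778]
ee_rot: [[0.189, 0.972, 0.136], [0.796, -0.233, 0.559], [0.575, 0.003, -0.818]]
contact_force: [-2.5, -2.7, 6.2]
gripper_width: 0.0636
5.0833 [0.66666893 0.1344553  0.07781409] [-0.11636787  0.28065817  1.83648554  0.71174474  1.06427126 -0.25130825] [-2.55966973 -3.34868912  5.33426298]
[[0.189, 0.972, 0.136], [0.796, -0.233, 0.559], [0.575, 0.003, -0.818]]
```

View pics/w4.png

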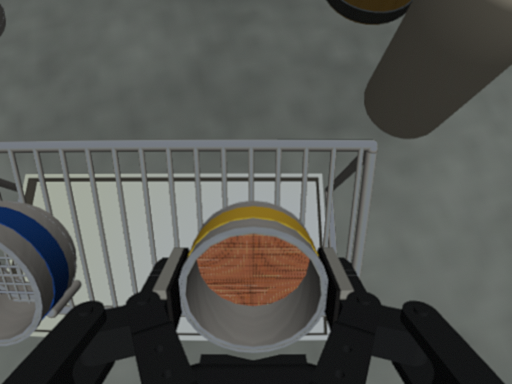

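```bash
cat > down.py <<'E'
from h import *
import sys
# down.py x y z yawdeg
t=np.array([float(x) for x in sys.argv[1:4]]);y=np.radians(float(sys.argv[4]))
x=np.array([np.cos(y),np.sin(y),0]);z=np.array([0,0,-1.]);Rt=np.stack([x,np.cross(z,x),z],1)
s=ctrl.observe();p=np.array(s['position']);R=np.array(s['ee_rot'])
w=Ro.from_matrix(Rt@R.T).as_rotvec(degrees=True)
print(s['clock'],'shift mm',((t-p)*1000).round(1),'rot',w.round(2),np.linalg.norm(w).round(1))
E
python3 down.py .52 -.25 .32 30
```

```text
5.0833 shift mm [-146.7 -384.5  242.2] rot [-28.83  21.72 -45.07] 57.7
```

```bash
python3 -m handwheel '[[50,[-2,-8,12],[0,0,0]],[50,[-5,-20,30],[0,0,0]],[50,[-9,-36,53],[0,0,0]],[50,[-13,-52,78],[0,0,0]],[50,[-16,-62,110],[-2.9,2.2,-4.5]],[50,[-20,-70,143],[-5.8,4.3,-9]],[50,[-24,-76,176],[-8.7,6.5,-13.5]],[50,[-28,-82,208],[-11.5,8.7,-18]],[50,[-34,-95,232],[-14.4,10.9,-22.5]],[50,[-45,-120,242],[-17.3,13,-27]],[50,[-57,-152,242],[-20.2,15.2,-31.5]],[50,[-70,-185,242],[-23.1,17.4,-36]],[50,[-82,-218,242],[-26,19.5,-40.5]],[50,[-95,-250,242],[-28.8,21.7,-45.1]],[50,[-108,-284,242],[-28.8,21.7,-45.1]],[50,[-121,-318,242],[-28.8,21.7,-45.1]],[50,[-134,-352,242],[-28.8,21.7,-45.1]],[50,[-144,-378,242],[-28.8,21.7,-45.1]],[50,[-147,-385,242],[-28.8,21.7,-45.1]],[50,[-147,-385,242],[-28.8,21.7,-45.1]]]'; python3 - <<'E'
from h import *
cams.capture('wrist')
E
python3 fit.py w5
```

```text
clock: 6.75
position: [0.5184, -0.2526, 0.3206]
ee_rot: [[0.868, 0.496, 0.001], [0.496, -0.868, -0.0], [0.001, 0.001, -1.0]]
contact_force: [-0.2, 0.5, -1.8]
gripper_width: 0.0636
6.85 [ 0.51952458 -0.2503531   0.32039594] [-5.42703840e-01 -7.87754491e-02  1.70828176e+00  1.19603565e-03
  1.51129533e+00  5.05838260e-01] [-0.38719374  0.1755972  -1.01908612]
[[0.867, 0.499, 0.001], [0.499, -0.867, 0.001], [0.001, 0.0, -1.0]]
```

View pics/w5.png

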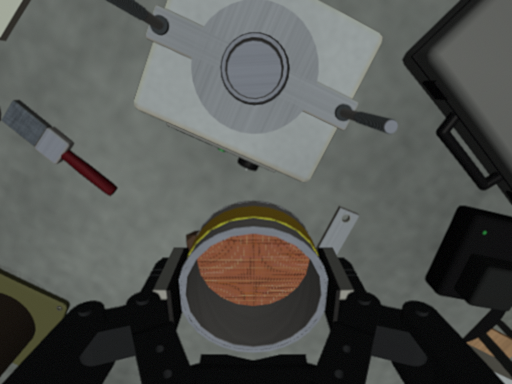

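```bash
cat > hand.py <<'E'
from h import *
import sys
def plane(Q):
    c=Q.mean(0);n=np.linalg.svd(Q-c,full_matrices=False)[2][2];return c,n*np.sign(n[2])
def ring(Q,r=.0308):
    f=least_squares(lambda p:np.hypot(Q[:,0]-p[0],Q[:,1]-p[1])-r,Q[:,:2].mean(0),loss='soft_l1',f_scale=.0015)
    return f.x,np.median(abs(f.fun))
d=np.load(sys.argv[1]+'.npz');P=d['P'].reshape(-1,3)
s=ctrl.observe();p=np.array(s['position']);R=np.array(s['ee_rot'])
T=(P-p)@R
# hand: tool frame
m=(np.hypot(T[:,0],T[:,1])<.04)&(abs(T[:,2]+.03)<.025)&(abs(T[:,1])<.031)
H=T[m]; r=np.hypot(H[:,0],H[:,1])
print('hand pts',len(H),'z pct',np.percentile(H[:,2],[0.5,2,5,10,25,50]).round(4))
zt=np.percentile(H[:,2],2)
for it in range(3):
    k=abs(H[:,2]-zt)<.0015
    k&=np.hypot(H[:,0],H[:,1])>.024
    c,rr=ring(H[k]); zt=np.median(H[k,2])
    H2=H[np.abs(np.hypot(H[:,0]-c[0],H[:,1]-c[1])-.0308)<.0018]
    H2=H2[abs(H2[:,2]-zt)<.003]
    pc,n=plane(H2)
print('hand mouth centre tool',c.round(4),zt.round(4),'res',rr.round(4),len(H2),'normal',n.round(4), 'world mouth',(p+R@np.array([c[0],c[1],zt])).round(4))
# pan
if len(sys.argv)>2:
    x0,y0,z0=[float(v) for v in sys.argv[2:5]]
    Q=P[(np.hypot(P[:,0]-x0,P[:,1]-y0)<.045)&(abs(P[:,2]-z0)<.006)]
    for it in range(3):
        zt=np.median(Q[:,2]);k=abs(Q[:,2]-zt)<.0025
        c2,rr=ring(Q[k]); k&=abs(np.hypot(Q[:,0]-c2[0],Q[:,1]-c2[1])-.0308)<.0025; Q=Q[k]
    print('pan rim',c2.round(4),zt.round(4),'res',rr.round(4),len(Q),'n',plane(Q)[1].round(4))
    K=P[(np.hypot(P[:,0]-c2[0],P[:,1]-c2[1])<.025)];print('floor',np.nanmedian(K[:,2]))
    K=P[(abs(np.hypot(P[:,0]-c2[0],P[:,1]-c2[1])-.048)<.005)];print('plate',np.nanmedian(K[:,2]))
E
python3 hand.py w5 .608 -.202 .13
```

```text
hand pts 10063 z pct [-0.0408 -0.0297 -0.0292 -0.0288 -0.0281 -0.0217]
hand mouth centre tool [-0.0021 -0.0006] -0.0285 res 0.0009 3528 normal [ 7.4e-03 -5.0e-04  1.0e+00] world mouth [ 0.5173 -0.2509  0.3489]
pan rim [ 0.6067 -0.2007] 0.1284 res 0.0009 763 n [ 1.7e-03 -7.0e-04  1.0e+00]
floor 0.10147045252250597
plate 0.0984909639274762
```

```bash
python3 -m handwheel '[[50,[20,11,0],[0,0,0]],[50,[45,25,0],[0,0,0]],[50,[70,39,0],[0,0,0]],[50,[89.4,50.2,-20],[0,0,0]],[50,[89.4,50.2,-55],[0,0,0]],[50,[89.4,50.2,-90],[0,0,0]],[50,[89.4,50.2,-125],[0,0,0]],[50,[89.4,50.2,-145],[0,0,0]],[50,[89.4,50.2,-150],[0,0,0]],[50,[89.4,50.2,-150],[0,0,0]],[50,[89.4,50.2,-150],[0,0,0]]]'
python3 fit.py w6; python3 hand.py w6 .6067 -.2007 .129
python3 - <<'E'
from h import *
for n in ('scene','top'):
    c=snap(n,n+'1.png');P=cloud(c);np.savez(n+'1.npz',P=P,im=c['image'],W=c['W'],K=c['K'],d=c['dist'])
im=cv2.imread('pics/scene1.png');cv2.imwrite('pics/s1c.png',cv2.resize(im[130:240,140:240],None,fx=5,fy=5,interpolation=2))
E
```

```text
clock: 7.77
position: [0.61, -0.1995, 0.1721]
ee_rot: [[0.866, 0.5, 0.003], [0.5, -0.866, -0.0], [0.003, 0.002, -1.0]]
contact_force: [0.0, -0.2, -0.5]
gripper_width: 0.0633
7.8167 [ 0.61047228 -0.20001959  0.17320939] [-4.00663379e-01  1.45759450e-01  1.72574766e+00  1.23146555e-03
  1.26500217e+00  6.46713982e-01] [-0.20542639 -0.04301914 -1.35042149]
[[0.866, 0.5, 0.005], [0.5, -0.866, -0.001], [0.004, 0.003, -1.0]]
hand pts 10084 z pct [-0.052  -0.0397 -0.031  -0.0278 -0.027  -0.0214]
hand mouth centre tool [0.0018 0.0606] -0.0406 res 0.0004 195 normal [-0.0263  0.9955  0.091 ] world mouth [ 0.6421 -0.2516  0.214 ]
pan rim [ 0.607  -0.2003] 0.1284 res 0.0009 776 n [6.7e-03 2.0e-04 1.0e+00]
floor 0.1714433316361424
plate 0.2073980924321308
```

View pics/w6.png

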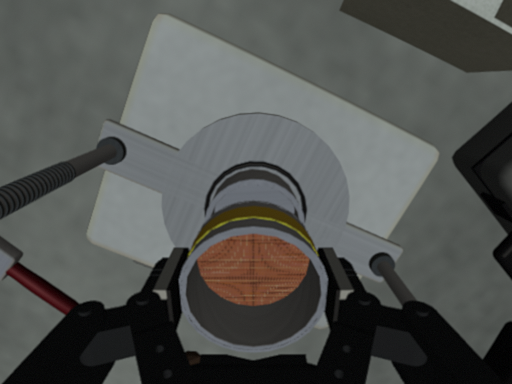

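View pics/s1c.png

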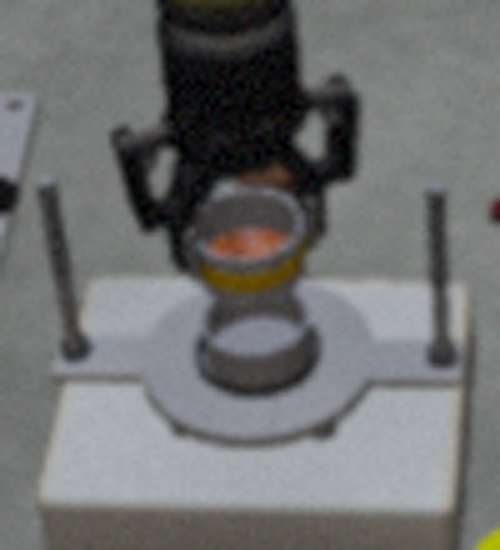

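```bash
sed -i 's/^zt=np.percentile(H\[:,2\],2)/zt=-.0285/' hand.py; python3 fit.py w7; python3 hand.py w7 .6067 -.2007 .129
```

```text
7.9667 [ 0.61026359 -0.20051939  0.17322599] [-4.01479289e-01  1.45521721e-01  1.72598420e+00  1.15794481e-03
  1.26476684e+00  6.46610780e-01] [ 0.23666282  0.40991016 -2.144145  ]
[[0.867, 0.499, 0.005], [0.499, -0.867, -0.001], [0.004, 0.004, -1.0]]
hand pts 10478 z pct [-0.0424 -0.0379 -0.0298 -0.0292 -0.0284 -0.0223]
hand mouth centre tool [-0.001 -0.001] -0.0287 res 0.001 3500 normal [0.0077 0.0011 1.    ] world mouth [ 0.6087 -0.2001  0.2019]
pan rim [ 0.607  -0.2002] 0.1285 res 0.0009 778 n [0.0032 0.0027 1.    ]
floor 0.1729018329857021
plate 0.20943611349098146
```

```bash
python3 -m handwheel '[[50,[-1.0,0,-6],[0,0,0]],[50,[-1.7,0,-12],[-0.1,0.3,0]],[50,[-1.7,0,-18],[-0.1,0.3,0]],[50,[-1.7,0,-23],[-0.1,0.3,0]],[50,[-1.7,0,-25],[-0.1,0.3,0]],[50,[-1.7,0,-25],[-0.1,0.3,0]]]'; python3 -c "
from h import *
s=ctrl.observe();print(s['position'],s['contact_force'],np.array(s['ee_rot'])[:,2])"
```

```text
clock: 8.47
position: [0.6078, -0.2003, 0.1466]
ee_rot: [[0.867, 0.499, -0.002], [0.499, -0.867, -0.002], [-0.003, 0.0, -1.0]]
contact_force: [-0.8, 0.0, -1.1]
gripper_width: 0.0636
[ 0.60780571 -0.20029032  0.14663861] [-7.54554563e-01  8.76798070e-04 -1.09390710e+00] [-0.00217681 -0.00182177 -0.99999597]
```

```bash
python3 -m handwheel '[[50,[0.6,-0.3,-1.5],[0,0,0]],[50,[0.6,-0.3,-3],[0,0,0]],[50,[0.6,-0.3,-4.5],[0,0,0]],[50,[0.6,-0.3,-6],[0,0,0]],[50,[0.6,-0.3,-7],[0,0,0]]]'; python3 -c "
from h import *
s=ctrl.observe();print(s['position'],s['contact_force'],s['torque'],np.array(s['ee_rot'])[:,2])"
```

```text
clock: 8.88
position: [0.6084, -0.2005, 0.1395]
ee_rot: [[0.867, 0.499, -0.002], [0.499, -0.867, -0.002], [-0.003, 0.0, -1.0]]
contact_force: [-1.6, -0.7, -0.2]
gripper_width: 0.0634
[ 0.60840347 -0.2005412   0.13953721] [-1.57634262 -0.73398465 -0.23306026] [-0.00473926  0.00766527 -0.01722853] [-0.00218946 -0.00181049 -0.99999596]
```

```bash
python3 -m handwheel '[[50,[-0.3,0,-1],[0,0,0]],[50,[-0.3,0,-2],[0,0,0]],[50,[-0.3,0,-3],[0,0,0]],[50,[-0.3,0,-4],[0,0,0]]]'; python3 -c "
from h import *
s=ctrl.observe();print(s['position'],s['contact_force'],s['torque'],np.array(s['ee_rot'])[:,2])"
```

```text
clock: 9.22
position: [0.6081, -0.2006, 0.1355]
ee_rot: [[0.867, 0.499, -0.002], [0.499, -0.867, -0.002], [-0.003, 0.001, -1.0]]
contact_force: [0.4, -0.5, -1.2]
gripper_width: 0.0639
[ 0.60814592 -0.20056391  0.1355186 ] [ 0.36751077 -0.48203729 -1.23059409] [-0.04520308 -0.00660382  0.01546534] [-0.00203472 -0.00185627 -0.99999621]
```

```bash
python3 -m handwheel '[[50,[0,0,-0.7],[0,0,0]],[50,[0,0,-1.4],[0,0,0]],[50,[0,0,-1.4],[0,0,0]]]'; python3 -c "
from h import *
s=ctrl.observe();print(s['position'],s['contact_force'],s['torque'],np.array(s['ee_rot'])[:,2])"; python3 fit.py w8; python3 hand.py w8 .6067 -.2007 .129
```

```text
clock: 9.47
position: [0.6081, -0.2005, 0.1339]
ee_rot: [[0.867, 0.499, -0.002], [0.499, -0.867, -0.002], [-0.003, 0.0, -1.0]]
contact_force: [0.3, -0.2, -1.1]
gripper_width: 0.0639
[ 0.60805697 -0.20054855  0.13394038] [ 0.34173885 -0.21710521 -1.05052385] [0.02349946 0.03037118 0.0249101 ] [-0.00224919 -0.00177764 -0.99999589]
9.5167 [ 0.6081156  -0.20056789  0.13402229] [-0.40129459  0.18014646  1.75619761 -0.00271038  1.20650107  0.6482219 ] [ 0.32922854  0.59327675 -1.28540205]
[[0.867, 0.499, -0.002], [0.499, -0.867, -0.002], [-0.003, 0.001, -1.0]]
hand pts 10349 z pct [-0.0421 -0.038  -0.0295 -0.0288 -0.028  -0.022 ]
hand mouth centre tool [-0.0013 -0.0012] -0.0282 res 0.001 3482 normal [0.0075 0.0019 1.    ] world mouth [ 0.6065 -0.2002  0.1622]
pan rim [ 0.6213 -0.1922] 0.1329 res 0.0012 977 n [ 6.3e-03 -2.0e-04  1.0e+00]
floor 0.1607056848605297
plate 0.14422746942778675
```

View pics/w8.png

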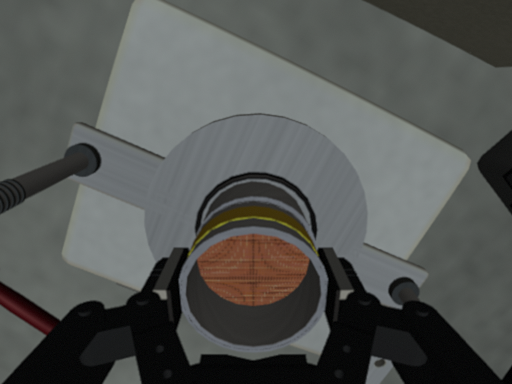

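```bash
python3 -m handwheel '[[50,[0,0,-0.7],[0,0,0]],[50,[0,0,-1.2],[0,0,0]],[50,[0,0,-1.2],[0,0,0]]]'; python3 -c "
from h import *
s=ctrl.observe();print(s['position'],s['contact_force'],s['torque'],np.array(s['ee_rot'])[:,2])"
```

```text
clock: 9.77
position: [0.608, -0.2005, 0.1327]
ee_rot: [[0.867, 0.499, -0.002], [0.499, -0.867, -0.002], [-0.003, 0.0, -1.0]]
contact_force: [-0.9, 0.2, -2.1]
gripper_width: 0.0635
[ 0.60803477 -0.20054484  0.13267379] [-0.92770251  0.17610614 -2.09296555] [ 0.0175216  -0.02453592 -0.03419128] [-0.00236027 -0.0017187  -0.99999574]
```

```bash
python3 -m handwheel '[[50,[0,0,-0.6],[0,0,0]],[50,[0,0,-1.0],[0,0,0]],[50,[0,0,-1.0],[0,0,0]]]'; python3 -c "
from h import *
s=ctrl.observe();print(s['position'],s['contact_force'],s['torque'],np.array(s['ee_rot'])[:,2])"
```

```text
clock: 10.02
position: [0.6081, -0.2006, 0.132]
ee_rot: [[0.867, 0.499, -0.002], [0.499, -0.867, -0.002], [-0.003, 0.001, -1.0]]
contact_force: [-0.8, 0.6, -0.0]
gripper_width: 0.0635
[ 0.60811045 -0.20060127  0.13202761] [-0.80589478  0.62108597 -0.02926979] [-0.00256013  0.13827989 -0.05057303] [-0.00216025 -0.00186156 -0.99999593]
```

```bash
python3 -m handwheel '[[50,[0,0,-0.6],[0,0,0]],[50,[0,0,-1.0],[0,0,0]],[50,[0,0,-1.0],[0,0,0]]]'; python3 -c "
from h import *
s=ctrl.observe();print(s['position'],s['contact_force'],s['torque'],np.array(s['ee_rot'])[:,2])"
```

```text
clock: 10.27
position: [0.6083, -0.2007, 0.132]
ee_rot: [[0.867, 0.499, -0.002], [0.499, -0.867, -0.002], [-0.002, 0.001, -1.0]]
contact_force: [-3.1, -0.0, 5.2]
gripper_width: 0.064
[ 0.60833055 -0.20071724  0.13198073] [-3.06018518 -0.01511357  5.24484822] [ 0.11310838  0.45332951 -0.07262901] [-0.00159275 -0.00219307 -0.99999633]
```

```bash
python3 -m handwheel '[[68,[0,0,0],[0,0,0]],[74,[0,0,0],[0,0,0]],[85,[0,0,0],[0,0,0]],[85,[0,0,0],[0,0,0]],[85,[0,0,0],[0,0,0]],[85,[0,0,0],[0,0,0]],[85,[0,0,10],[0,0,0]],[85,[0,0,30],[0,0,0]],[85,[0,0,60],[0,0,0]],[85,[-5,-3,95],[0,0,0]],[85,[-35,-20,125],[0,0,0]],[85,[-69,-40,160],[0,0,0]],[85,[-87,-50,190],[0,0,0]],[85,[-87,-50,190],[0,0,0]],[85,[-87,-50,190],[0,0,0]]]'; python3 fit.py w9; python3 - <<'E'
from h import *
from hand import ring,plane
E
cat > nest.py <<'E'
from h import *
import sys
def ring(Q,r=.0308):
    f=least_squares(lambda p:np.hypot(Q[:,0]-p[0],Q[:,1]-p[1])-r,Q[:,:2].mean(0),loss='soft_l1',f_scale=.0015)
    return f.x,np.median(abs(f.fun))
def plane(Q):
    c=Q.mean(0);n=np.linalg.svd(Q-c,full_matrices=False)[2][2];return c,n*np.sign(n[2])
P=np.load(sys.argv[1]+'.npz')['P'].reshape(-1,3);x0,y0,z0=[float(v) for v in sys.argv[2:5]]
Q=P[(np.hypot(P[:,0]-x0,P[:,1]-y0)<.04)&(abs(P[:,2]-z0)<.006)]
for it in range(4):
    zt=np.median(Q[:,2]);k=abs(Q[:,2]-zt)<.004
    c2,rr=ring(Q[k]); k&=abs(np.hypot(Q[:,0]-c2[0],Q[:,1]-c2[1])-.0308)<.002; Q=Q[k]
print('rim',c2.round(4),zt.round(4),'res',rr.round(4),len(Q),'n',plane(Q)[1].round(4))
K=P[(abs(np.hypot(P[:,0]-c2[0],P[:,1]-c2[1])-.05)<.004)&(P[:,2]<.11)];print('plate',np.nanmedian(K[:,2]))
E
python3 nest.py w9 .607 -.2 .162
```

```text
clock: 11.52
position: [0.5215, -0.2523, 0.3276]
ee_rot: [[0.868, 0.497, 0.006], [0.497, -0.868, -0.007], [0.002, 0.009, -1.0]]
contact_force: [0.7, 0.1, -0.0]
gripper_width: 0.0851
11.5667 [ 0.52155866 -0.25132152  0.32440283] [-0.54063916 -0.07673263  1.69979062 -0.00232699  1.51433568  0.50932753] [-0.01400606 -0.43508087 -0.46341478]
[[0.867, 0.498, 0.002], [0.498, -0.867, -0.004], [0.0, 0.005, -1.0]]
rim [ 0.606  -0.2003] 0.1603 res 0.001 908 n [ 8.e-04 -9.e-04  1.e+00]
plate 0.09844679160726494Traceback (most recent call last):
  File "<stdin>", line 2, in <module>
  File "hand.py", line 8, in <module>
    d=np.load(sys.argv[1]+'.npz');P=d['P'].reshape(-1,3)
              ~~~~~~~~^^^
IndexError: list index out of range
```

View pics/w9.png

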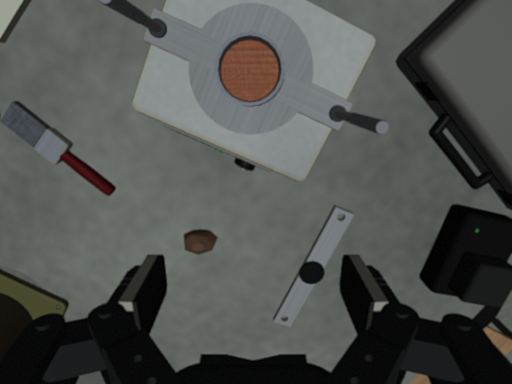

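```bash
python3 go.py .5433 .1713 .0667 .08
```

```text
11.5667 target [0.5326 0.1267 0.1322] shift mm [  11.1  378.  -192.2] rot [ 28.96 -21.32  45.29] in tool [ 197.7 -323.3  190.6]
```

```bash
python3 -m handwheel '[[85,[0,20,5],[0,0,0]],[85,[0,55,5],[0,0,0]],[85,[0,90,5],[2.9,-2.1,4.5]],[85,[0,125,5],[5.8,-4.3,9]],[85,[0,160,5],[8.7,-6.4,13.6]],[85,[0,195,5],[11.6,-8.5,18.1]],[85,[0,230,0],[14.5,-10.7,22.6]],[85,[0,262,-10],[17.4,-12.8,27.2]],[85,[0,290,-30],[20.3,-14.9,31.7]],[85,[0,308,-60],[23.2,-17.1,36.2]],[85,[0,320,-90],[26.1,-19.2,40.8]],[85,[0,324,-110],[29,-21.3,45.3]],[85,[5,345,-145],[29,-21.3,45.3]],[85,[10,366,-175],[29,-21.3,45.3]],[85,[11,378,-192],[29,-21.3,45.3]],[85,[11,378,-192],[29,-21.3,45.3]],[85,[11,378,-192],[29,-21.3,45.3]]]'; python3 fit.py w10;python3 fit2.py w10; python3 go.py .5433 .1713 .0667 .01
```

```text
clock: 12.98
position: [0.5306, 0.1281, 0.1295]
ee_rot: [[0.192, 0.973, 0.127], [0.796, -0.23, 0.559], [0.573, -0.007, -0.819]]
contact_force: [0.3, -0.7, -0.0]
gripper_width: 0.0849
13.0333 [0.53208699 0.12730751 0.13153834] [-0.16171471 -0.07159123  2.1158044   0.67770466  1.15066797 -0.22975134] [-0.47900336  0.34271228  0.50645953]
[[0.191, 0.973, 0.13], [0.796, -0.231, 0.559], [0.574, -0.003, -0.819]]
13738 [0.61228918 0.16662554 0.07377259] [-0.13220052 -0.55957827  0.81816574] tilt 35.09840329043749 yaw 76.70758143798234
coarse 2193 [0.0314 0.0928 0.1028] foot [0.5421 0.1717 0.0659] mouth [0.5365 0.1482 0.1002] res 0.0009739918995336633
13.0333 target [0.542  0.1657 0.0749] shift mm [  9.9  38.4 -56.6] rot [-0.05 -0.16 -0.08] in tool [-0.   0.9 69.1]
```

View pics/w10.png

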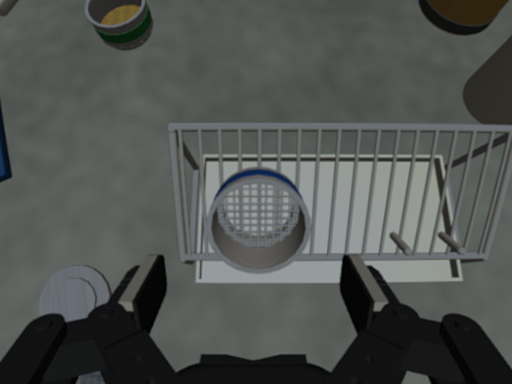

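```bash
python3 -m handwheel '[[85,[2,11,-16],[0,0,0]],[85,[5,22,-32],[0,-0.1,0]],[85,[8,32,-47],[0,-0.1,0]],[85,[9.4,38.5,-56.6],[0,-0.1,0]],[85,[9.4,38.5,-56.6],[0,-0.1,0]],[85,[9.4,38.5,-56.6],[0,-0.1,0]],[50,[9.4,38.5,-56.6],[0,-0.1,0]],[50,[9.4,38.5,-56.6],[0,-0.1,0]],[50,[9.4,38.5,-56.6],[0,-0.1,0]],[50,[9.4,38.5,-56.6],[0,-0.1,0]],[50,[9.4,38.5,-56.6],[0,-0.1,0]],[50,[9.4,38.5,-56.6],[0,-0.1,0]]]' 40; python3 fit.py w11; python3 down.py .52 -.25 .33 30
```

```text
clock: 14.03
position: [0.5424, 0.1651, 0.0769]
ee_rot: [[0.189, 0.973, 0.134], [0.796, -0.231, 0.559], [0.574, 0.001, -0.819]]
contact_force: [-3.4, -4.8, 5.5]
gripper_width: 0.0642
14.0833 [0.54240641 0.16506819 0.0768895 ] [-0.08412733  0.0317857   2.12210789  0.72911943  1.02067097 -0.25522384] [-3.22849157 -4.49746579  7.20828826]
[[0.189, 0.973, 0.134], [0.796, -0.231, 0.559], [0.574, 0.001, -0.819]]
14.0833 shift mm [ -22.4 -415.1  253.1] rot [-28.85  21.57 -45.15] 57.8
```

View pics/w11.png

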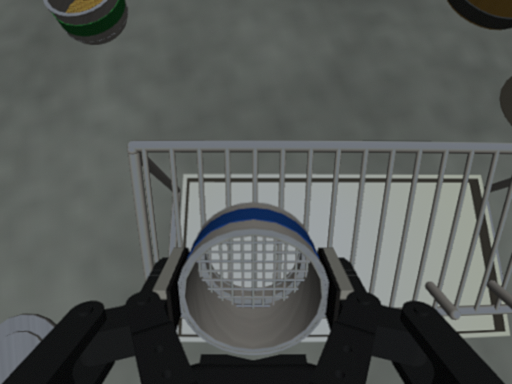

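```bash
python3 -m handwheel '[[50,[-2,-8,12],[0,0,0]],[50,[-5,-20,30],[0,0,0]],[50,[-9,-36,53],[0,0,0]],[50,[-13,-52,78],[0,0,0]],[50,[-14,-62,110],[-2.9,2.2,-4.5]],[50,[-15,-70,143],[-5.8,4.3,-9]],[50,[-16,-78,176],[-8.7,6.5,-13.5]],[50,[-17,-90,208],[-11.5,8.7,-18]],[50,[-18,-110,235],[-14.4,10.9,-22.5]],[50,[-19,-140,250],[-17.3,13,-27]],[50,[-20,-175,253],[-20.2,15.2,-31.5]],[50,[-20,-210,253],[-23.1,17.4,-36]],[50,[-21,-246,253],[-26,19.5,-40.5]],[50,[-21,-282,253],[-28.8,21.6,-45.1]],[50,[-22,-318,253],[-28.8,21.6,-45.1]],[50,[-22,-354,253],[-28.8,21.6,-45.1]],[50,[-22,-390,253],[-28.8,21.6,-45.1]],[50,[-22,-415,253],[-28.8,21.6,-45.1]],[50,[-22,-415,253],[-28.8,21.6,-45.1]],[50,[-22,-415,253],[-28.8,21.6,-45.1]]]'; python3 - <<'E'
from h import *
cams.capture('wrist')
E
python3 fit.py w12; python3 hand.py w12;python3 nest.py w12 .607 -.2 .162
```

```text
clock: 15.75
position: [0.5199, -0.2512, 0.3299]
ee_rot: [[0.867, 0.498, -0.0], [0.498, -0.867, 0.002], [0.001, -0.002, -1.0]]
contact_force: [0.6, -0.1, -1.5]
gripper_width: 0.0636
15.85 [ 0.52024086 -0.2494893   0.33014372] [-5.40859208e-01 -7.99036357e-02  1.69336789e+00  1.37688268e-03
  1.52879307e+00  5.05925427e-01] [ 0.02106717  0.91062898 -1.15235068]
[[0.866, 0.5, 0.0], [0.5, -0.866, 0.002], [0.001, -0.001, -1.0]]
hand pts 10514 z pct [-0.0407 -0.0308 -0.0303 -0.0299 -0.0291 -0.0225]
hand mouth centre tool [-0.002  -0.0007] -0.0295 res 0.001 3547 normal [8.7e-03 4.0e-04 1.0e+00] world mouth [ 0.5182 -0.2499  0.3597]
rim [ 0.606  -0.2004] 0.1604 res 0.001 889 n [ 5.0e-04 -1.5e-03  1.0e+00]
plate 0.09850503046391515
```

View pics/w12.png

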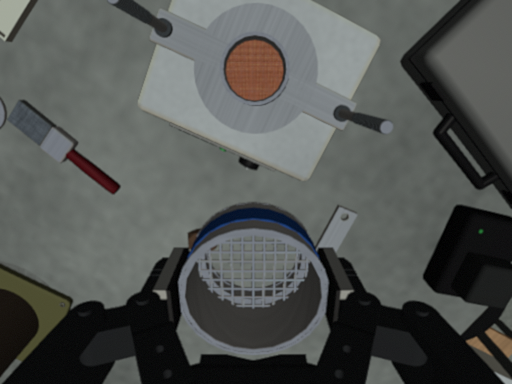

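```bash
python3 -m handwheel '[[50,[20,11,0],[0,0,0]],[50,[45,25,0],[0,0,0]],[50,[70,39,0],[0,0,0]],[50,[87.8,49.5,-20],[0,0,0]],[50,[87.8,49.5,-50],[0,0,0]],[50,[87.8,49.5,-80],[0,0,0]],[50,[87.8,49.5,-110],[0,0,0]],[50,[87.8,49.5,-130],[0,0,0]],[50,[87.8,49.5,-140],[0,0,0]],[50,[87.8,49.5,-140],[0,0,0]],[50,[87.8,49.5,-140],[0,0,0]]]'; python3 -c "
from h import *
cams.capture('wrist')"
python3 fit.py w13; python3 hand.py w13; python3 nest.py w13 .606 -.2004 .161
```

```text
clock: 16.77
position: [0.6083, -0.1993, 0.191]
ee_rot: [[0.865, 0.501, 0.001], [0.501, -0.865, 0.001], [0.001, -0.001, -1.0]]
contact_force: [0.2, -0.2, -1.8]
gripper_width: 0.0638
16.8667 [ 0.60931523 -0.20011028  0.19296508] [-4.01639590e-01  1.28742584e-01  1.71032243e+00  1.55487698e-03
  1.29874758e+00  6.44295690e-01] [-0.01335991  0.95031691 -1.05905265]
[[0.866, 0.501, 0.004], [0.501, -0.866, -0.0], [0.003, 0.002, -1.0]]
hand pts 10722 z pct [-0.0507 -0.0387 -0.0302 -0.0295 -0.0286 -0.0223]
hand mouth centre tool [-0.0016 -0.0015] -0.0289 res 0.001 3468 normal [0.0074 0.0019 1.    ] world mouth [ 0.607  -0.1996  0.2219]
rim [ 0.6066 -0.1998] 0.1604 res 0.0009 1209 n [-0.0112 -0.0061  0.9999]
plate 0.09859111819738811
```

View pics/w13.png

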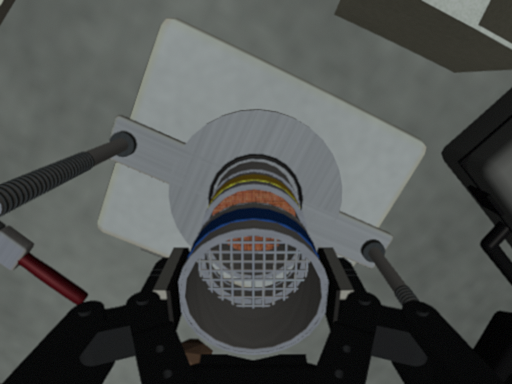

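```bash
python3 -m handwheel '[[50,[-0.5,-0.1,-5],[0,0.1,0]],[50,[-0.9,-0.2,-10],[0,0.2,0]],[50,[-0.9,-0.2,-14],[0,0.2,0]],[50,[-0.9,-0.2,-17],[0,0.2,0]],[50,[-0.9,-0.2,-17],[0,0.2,0]],[50,[-0.9,-0.2,-17],[0,0.2,0]]]'; python3 -c "
from h import *
s=ctrl.observe();print(s['position'],s['contact_force'],s['torque'],np.array(s['ee_rot'])[:,2])"
```

```text
clock: 17.37
position: [0.6081, -0.2003, 0.1754]
ee_rot: [[0.866, 0.501, -0.0], [0.501, -0.866, 0.0], [-0.0, -0.0, -1.0]]
contact_force: [-0.5, 0.4, -0.8]
gripper_width: 0.0636
[ 0.60811716 -0.20027011  0.1753916 ] [-0.53510834  0.38462922 -0.82876453] [ 0.03055716 -0.01585387 -0.06345059] [-3.43961135e-04  2.86988344e-04 -9.99999900e-01]
```

```bash
python3 -m handwheel '[[50,[0,0,-1.5],[0,0,0]],[50,[0,0,-3],[0,0,0]],[50,[0,0,-4.5],[0,0,0]],[50,[0,0,-6],[0,0,0]],[50,[0,0,-6],[0,0,0]]]'; python3 -c "
from h import *
s=ctrl.observe();print(s['position'],s['contact_force'],s['torque'],np.array(s['ee_rot'])[:,2])"
```

```text
clock: 17.78
position: [0.6079, -0.2002, 0.1689]
ee_rot: [[0.866, 0.501, -0.001], [0.501, -0.866, 0.001], [-0.001, -0.001, -1.0]]
contact_force: [-0.0, 0.2, -0.9]
gripper_width: 0.0639
[ 0.6079124  -0.20019887  0.16886242] [-0.00148702  0.16835185 -0.85396832] [ 0.00144587 -0.00289911 -0.01987493] [-1.01155422e-03  5.79514397e-04 -9.99999320e-01]
```

```bash
python3 -m handwheel '[[50,[0,0,-1],[0,0,0]],[50,[0,0,-2],[0,0,0]],[50,[0,0,-3],[0,0,0]],[50,[0,0,-4],[0,0,0]],[50,[0,0,-4],[0,0,0]]]'; python3 -c "
from h import *
s=ctrl.observe();print(s['position'],s['contact_force'],s['torque'],np.array(s['ee_rot'])[:,2])"
```

```text
clock: 18.2
position: [0.6077, -0.2002, 0.1645]
ee_rot: [[0.866, 0.501, -0.002], [0.501, -0.866, 0.001], [-0.001, -0.001, -1.0]]
contact_force: [-0.1, 0.4, -1.1]
gripper_width: 0.064
[ 0.60774253 -0.20016103  0.16451628] [-0.11512907  0.3500479  -1.09054532] [-0.01476836 -0.0029825   0.02359126] [-1.52457888e-03  7.57089316e-04 -9.99998551e-01]
```

```bash
python3 -m handwheel '[[50,[0,0,-0.7],[0,0,0]],[50,[0,0,-1.3],[0,0,0]],[50,[0,0,-1.3],[0,0,0]]]'; python3 -c "
from h import *
s=ctrl.observe();print(s['position'],s['contact_force'],s['torque'],np.array(s['ee_rot'])[:,2])"
```

```text
clock: 18.45
position: [0.6077, -0.2001, 0.163]
ee_rot: [[0.866, 0.501, -0.002], [0.501, -0.866, 0.001], [-0.001, -0.002, -1.0]]
contact_force: [-0.3, 0.3, -1.2]
gripper_width: 0.0641
[ 0.60767831 -0.2000983   0.16302711] [-0.32586433  0.30496328 -1.20327166] [-0.0078804   0.00769234  0.01789049] [-1.70052663e-03  8.72333467e-04 -9.99998174e-01]
```

```bash
python3 -m handwheel '[[50,[0,0,-0.6],[0,0,0]],[50,[0,0,-1.0],[0,0,0]],[50,[0,0,-1.0],[0,0,0]]]'; python3 -c "
from h import *
s=ctrl.observe();print(s['position'],s['contact_force'],s['torque'],np.array(s['ee_rot'])[:,2])"
```

```text
clock: 18.7
position: [0.6078, -0.2002, 0.1627]
ee_rot: [[0.866, 0.501, -0.001], [0.501, -0.866, 0.001], [-0.001, -0.001, -1.0]]
contact_force: [-1.2, 0.6, 2.1]
gripper_width: 0.0637
[ 0.60784996 -0.20019998  0.162726  ] [-1.20576256  0.56750974  2.05189991] [ 0.0659186   0.19119274 -0.01257582] [-1.15526106e-03  6.12948700e-04 -9.99999145e-01]
```

```bash
python3 -m handwheel '[[50,[0,0,-0.6],[0,0,0]],[50,[0,0,-0.8],[0,0,0]]]'; python3 -c "
from h import *
s=ctrl.observe();print(s['position'],s['contact_force'],s['torque'],np.array(s['ee_rot'])[:,2])"
```

```text
clock: 18.87
position: [0.608, -0.2002, 0.1627]
ee_rot: [[0.866, 0.501, -0.001], [0.501, -0.866, 0.0], [-0.0, -0.001, -1.0]]
contact_force: [-2.7, 1.3, 3.2]
gripper_width: 0.0636
[ 0.60798802 -0.20023404  0.16266099] [-2.72317698  1.30513268  3.23715241] [ 0.14452308  0.35388625 -0.01881679] [-8.08966670e-04  4.51673365e-04 -9.99999571e-01]
```

Seated (z stopped, light contact force). Release and back off.

```bash
python3 -m handwheel '[[68,[0,0,0],[0,0,0]],[74,[0,0,0],[0,0,0]],[85,[0,0,0],[0,0,0]],[85,[0,0,0],[0,0,0]],[85,[0,0,0],[0,0,0]],[85,[0,0,0],[0,0,0]],[85,[0,0,10],[0,0,0]],[85,[0,0,30],[0,0,0]],[85,[0,0,60],[0,0,0]],[85,[-5,-3,95],[0,0,0]],[85,[-35,-20,120],[0,0,0]],[85,[-69,-40,150],[0,0,0]],[85,[-87,-50,170],[0,0,0]],[85,[-87,-50,170],[0,0,0]],[85,[-87,-50,170],[0,0,0]]]'; python3 -c "
from h import *
cams.capture('wrist')
for n in ('scene','top'):
    c=snap(n,n+'2.png');P=cloud(c);np.savez(n+'2.npz',P=P)
im=cv2.imread('pics/scene2.png');cv2.imwrite('pics/s2c.png',cv2.resize(im[130:240,140:240],None,fx=5,fy=5,interpolation=2))"
python3 fit.py w14;python3 nest.py w14 .607 -.2 .193; python3 nest.py top2 .607 -.2 .197; python3 nest.py scene2 .607 -.2 .195
```

```text
clock: 20.12
position: [0.5209, -0.2513, 0.3365]
ee_rot: [[0.867, 0.499, 0.005], [0.499, -0.867, -0.003], [0.003, 0.005, -1.0]]
contact_force: [-0.2, 0.1, 0.4]
gripper_width: 0.0849
20.3167 [ 0.52102396 -0.24948843  0.33085454] [-5.39566640e-01 -7.64409858e-02  1.68894459e+00  1.43553862e-04
  1.53297170e+00  5.05998176e-01] [-0.24947445  0.88716979  0.19947485]
[[0.865, 0.501, -0.003], [0.501, -0.865, 0.002], [-0.002, -0.003, -1.0]]
rim [ 0.6054 -0.2001] 0.1923 res 0.0009 1110 n [0.0033 0.0012 1.    ]
plate 0.0984953623077929
rim [ 0.6057 -0.2019] 0.1938 res 0.0008 65 n [-0.0182  0.0031  0.9998]
plate 0.09977481263418109
rim [ 0.6097 -0.2024] 0.1925 res 0.0008 62 n [ 0.0018 -0.0112  0.9999]
plate 0.09585605552796495
```

View pics/w14.png

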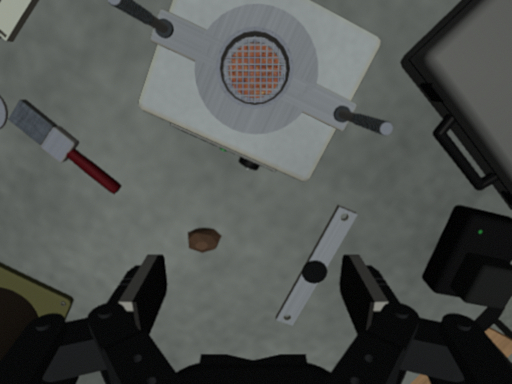

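View pics/s2c.png

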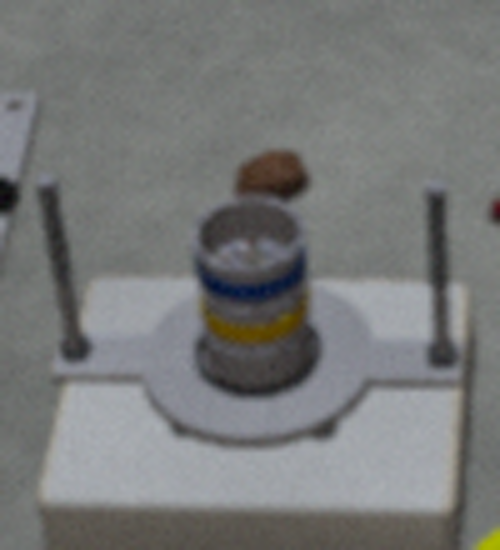

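View pics/top2.png

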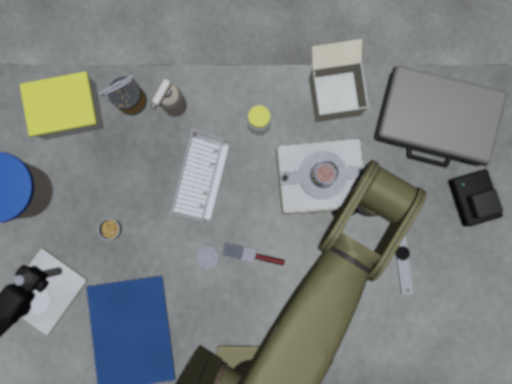

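```bash
python3 -c "
from station import ticket
print(ticket.finish_job())"
```

```text
the job is handed in; nothing more can be done
None
```

The nest is built and the job is handed in, at about 20 s on the clock. The fine sieve (yellow) is home in the pan and the coarse sieve (blue) is home in the fine one. I gripped each sieve across its diameter on the sloping rack, turned it upright and lowered it in small steps until it met the rim at about 3–5 N. I then released it and backed off.

**Fine sieve:** after release, its rim measured 61.9 mm above the plate with the wrist camera (nominal 62), and it was level within about 0.002 rad.

**Coarse sieve:** the stack's rim measured 93.8 mm above the plate (nominal 94), within about 0.004 rad of vertical. It sat within about 1 mm of where the fine sieve's rim had been.

**Pictures:** they show the stack straight, with the pan standing in its ring. The gripper is clear, and the bystanders look undisturbed by eye; I did not measure them again.

**Disagreements:**
- The scene and top cameras placed the rim up to about 4 mm sideways from the wrist camera, and 94–97 mm above the plate. I put this down to their coarse resolution and small calibration offsets.
- The top camera's level reading was 0.018 rad, from only 65 points.
- The pan's offset from the seat centre was not measured on its own; I judged it from the ring and rods in the pictures.

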